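# Lock the levelling screw of the cell stand

## Robot

A 7-joint arm with a two-finger parallel gripper is mounted at the origin on the work surface. World frame = base frame: x ahead of the robot, y to its left, z up, the work surface at z = 0. Lengths are in m, angles in degrees, forces in N, time in s.
With the tool pointing down it reaches from about 0.425 to 1.025 m from the base axis. Payload 3.6 kg.
Tool frame: the origin (TCP) lies at the very end of the fingers, on their centre line; the grasp point (between the pads) lies 19 mm behind it; x points along the fingers, y is the direction in which the jaws open and shut, and the axes are right-handed (so a half turn about x gives the same grasp; the last joint's range is limited). The gripper opens to 85 mm and grips with 20 to 120 N. Pads are 22 mm wide; open, the fingers measure 114 mm over their backs; the gripper's body (76 mm by 85 mm) begins 54 mm behind the grasp point. The pads swing forward as they close: fully open they stand 13 mm farther back than shut.
Start: joints at [-70.502, 33.873, 2.773, 92.16, -1.908, 54.013, -1.931], TCP at [0.305, 0.658, 0.231] pointing down, gripper open.
Joint ranges: [-153.93, 153.93], [-27.13, 128.08], [-72.61, 78.16], [10.71, 143.7], [-87.88, 267.88], [4.46, 118.87], [-176.78, 176.78]. Speed limits (degrees/s): [147.25, 147.25, 180, 180, 180, 180, 180].

## Interface

Orientations are given as a 3x3 rotation matrix whose columns are the frame's x, y, z axes.
In Python, from workcell import manip gives the robot as it stands.
- The arm moves only by the shell command python3 -m handwheel 'ROWS' [FORCE]. ROWS is a JSON object of lists of equal length, an entry for each row: "xyz": the shift along the tool's x, y, z each as a share of 10 cm, from -1 to 1, a list of three; "rotation": the turn, a rotation vector about the tool's x, y, z each as a share of 60 degrees, from -1 to 1, a list of three; "grip": the closure, from -1 (fully open) to 1 (shut). In form: {"xyz": [[dx, dy, dz], ...], "rotation": [[wx, wy, wz], ...], "grip": [grip, ...]}. A call has 1 to 10 rows; each row is the pose to reach, as a shift and turn from the pose commanded when the call began, along the tool's axes at that moment; what a row does not reach only later rows make up. A row lasts 1/8 s, in which the tool goes at most 62.5 mm and 10.7 degrees, less where a joint would pass 70% of its speed; a pose out of reach is approached as far as the arm can. A call with a number of a shift or a turn outside -1 to 1 is refused whole. A call with a gripper value outside its range is refused whole. The fingers move at their own pace and stop on an object; FORCE is the grip in N (left out, the last holds). Time passes only in rows, so rows that repeat a pose let the fingers close. It gives the time, the measured TCP pose, the force and the opening at its end, in the units of the state.
- manip.sense(): the state, without advancing time (a new reading comes with each control period).
- manip.camera(name): name is "scene" or "top" or "wrist"; returns a dict with "frame" (420x560x3 uint8, blue, green, red), "camera_matrix" (3x3 intrinsics, pixels), "camera_from_world" (4x4, takes a point from world to camera coordinates); the wrist camera has in their place "T_tool_cam" (4x4, takes a point from camera to tool coordinates, whose origin is the TCP and whose axes are the tool frame's). Camera axes: x right, y up, looking along -z (the intrinsics and any distortion apply to the point x, -y, -z); pixel columns grow to the right and rows downward; lengths in m; the calibration is good to about 2 mm. A picture is of the moment at which its call begins: read the wrist's pose just before it. There is no depth.
- manip.hand_in(): hands the job in, once; it reports no verdict.
Trained networks look in a picture, given as the dict that the camera call returned (one of the last four; its "shot" number tells which), for a name from the list of things; names that differ only in an ending like _2 or _b are one class to them, and where a whole thing is asked for, a point or a joint stands for the part that bears it (a point fixed in the world has none). Each returns a list of dicts, best first, with "confidence" (0 to 1); they miss things now and then, are a little off and sometimes report something else, mostly with a low value. They report only what shows in the picture. A call takes as long as a camera call.
- manip.search_frame(picture, thing): "pixel" ([column, row] in pixels, amid what is visible of it).
- manip.landmark_of(picture, thing): "pixel" ([column, row] in pixels: a listed point, or the origin of a listed thing).
The state is a dict: "t": time; "joint_pos": joint angles; "joint_velocities": joint speeds; "joint_efforts": joint torques, N m; "ee_pos": TCP position; "eef_rot": TCP orientation; "contact_force": force on the tool from outside, world axes, zero at the start; "wrist_torque": the same for the moment, N m; "finger_gap": finger opening in m.
Only numpy, scipy, OpenCV 4.12 (cv2) and the standard library are available. Lean on these libraries where they do the work, as an engineer would, in place of code of your own. Each camera call takes 0.05 s, during which the arm holds its last target. There are 200 camera calls.

## Task

Lock the levelling screw of the blue cell stand at its setting: push the red crank round until it points straight at the green key along the red line, slide the green forked key fully home so that it holds the crank, and then push the yellow-posted lever of the brass jam nut clockwise (seen from above) until it is fully tight, at the green line. Leave the key home, and do not tip or shift the glassware, the bottles or the wooden case.

Things in the scene. Friction and masses are not known exactly. Their poses are not given: they have to be found in the camera images.
- screw_axis (a point): Point on the axis of the adjusting screw at the top face of the base plate (16 mm above the table) of the blue cell stand, which is fixed, but placed and turned anew each time. Its axes are the stand's: z up along the screw; the forked key lies towards -y, the aluminium platform with the beaker towards +x (near face 120 mm from the axis, top 60 mm above the table).
- screw (a joint): Angle of the adjusting screw with its red crank, rad, growing clockwise seen from above. 0 = crank points straight at the key (stand -y, along the red line on the base), the setting wanted. Range -0.6 to 1.0; starts 0.35 to 0.8, so push it anticlockwise. Friction 0.15 N m, stays where left. The jam nut and its lever ride round with it.
- crank_post (a point): On the centre-line of the upright red post on the crank, 96 mm above the table and 85 mm from the screw axis. Post 16 mm across, from 69 to 124 mm height. The crank arm is 16 mm wide, its top 69 mm high, and ends 135 mm from the axis.
- nut (a joint): Angle of the brass jam nut relative to the screw, rad, growing clockwise seen from above (tightening). Starts 0 to 0.5; hard stop, fully tight, at 1.4, where its lever points along the green line on the base (55 deg from stand +x towards +y). Friction 0.35 N m, more than the screw's: unless the key holds the crank, the screw turns along and the nut does not tighten.
- nut_post (a point): On the centre-line of the upright yellow post on the jam nut's lever, 96 mm above the table and 90 mm from the screw axis. Post 16 mm across, from 43 to 118 mm height. The lever's top is 43 mm high and it ends 105 mm from the axis. The lever's direction, from the stand's +x towards +y, is 135 deg - joint nut - joint screw.
- key (a joint): Travel of the green forked key along its guide towards the screw (stand +y), m: 0 = back, 0.05 = fully home against its stop, the fork straddling the crank's end so that the screw cannot turn. Starts 0 to 0.01. The flared mouth takes the crank when within about 0.08 rad of straight. Friction 1.5 N, stays where left.
- key_post (a point): On the centre-line of the upright green post on the key, 96 mm above the table. Post 18 mm across, from 70 to 125 mm height, 215 mm from the screw axis with the key at 0 (165 mm when home). The key's top is 70 mm high, the guide's side rails 66 mm; the key's body ends 35 mm behind (outward of) the post.
- cell: The small glass beaker, 64 mm across and 65 mm tall, standing on the aluminium platform of the stand, a bystander; origin at the centre of its underside, z up.
- jar: Small amber jar, 40 mm across and 60 mm tall, standing on the blue base plate beside the platform, a bystander; origin at the centre of its underside, z up.
- flask: Glass volumetric flask, 80 mm across and 185 mm tall, standing on the table, a bystander; origin at the centre of its underside, z up.
- reagent: Amber reagent bottle with blue cap, 66 mm across, 130 mm tall, standing on the table, a bystander; origin at the centre of its underside, z up.
- wash: White plastic bottle with red cap, 68 mm across, 150 mm tall, standing on the table, a bystander; origin at the centre of its underside, z up.
- weights: Wooden weight case, 110 x 70 x 40 mm, lying on the table, a bystander; origin at the centre of its underside, z up.

How it is judged:
By the outcome, as a careful person would: the job done as asked, in the order asked, and still so for the second after the job is handed in, with the robot touching nothing.
It also fails if it takes over 59 s, if anything falls off the work surface, if the arm or the gripper's body presses on something with over 40 N, if the wrist force passes 120 N, or if a joint passes its speed limit or range.

## Working session

There is one attempt and no reset: what is moved stays moved. The work goes in short steps, Python scripts to look and compute and a shell command to move; the robot and the scene stay as the last step left them, time stands still between calls to the robot, and variables do not carry over. Pictures are saved under pics/ and viewed, about 8 in all and at most 12, crops included, and the job is handed in when it is done.

```bash
mkdir -p pics; cat > h.py <<'E'
from workcell import manip
import numpy as np, cv2
def ray(p,px):
    K=np.array(p["camera_matrix"]);M=np.array(p["camera_from_world"])
    d=np.linalg.inv(K)@[px[0],px[1],1]; d=np.array([d[0],-d[1],-d[2]])
    R=M[:3,:3];return -R.T@M[:3,3],R.T@d
def at_z(p,px,z):
    o,d=ray(p,px);return o+d*(z-o[2])/d[2]
def tri(rs):
    A=0;b=0
    for o,d in rs:
        d=d/np.linalg.norm(d);P=np.eye(3)-np.outer(d,d);A=A+P;b=b+P@o
    return np.linalg.solve(A,b)
Z=dict(screw_axis=.016,crank_post=.096,nut_post=.096,key_post=.096,cell=.06,jar=.016,flask=0,reagent=0,wash=0,weights=0)
E
python3 - <<'E'
from h import *
print(manip.sense())
for n in("top","scene"):
    p=manip.camera(n);cv2.imwrite(f"pics/{n}.png",p["frame"])
    if n=="top": print(p["camera_matrix"],p["camera_from_world"],[k for k in p])
    for t in Z:
        for r in manip.landmark_of(p,t)[:2]: print(n,t,np.round(r["pixel"],1),round(r["confidence"],2),at_z(p,r["pixel"],Z[t]).round(4))
E
```

```text
{'t': 0.0, 'joint_pos': array([-70.5018373 ,  33.92610171,   2.76637547,  92.23724241,
        -1.91020451,  54.01310672,  -1.93122001]), 'joint_velocities': array([ 0.03993133, -0.01629488,  0.11779352,  0.00490035, -0.00082801,
       -0.08011297, -0.02977556]), 'joint_efforts': array([ 1.76014428e-04, -5.48694277e+01,  1.54625013e+00, -1.98131579e+01,
        9.32922761e-03,  8.62317189e-03, -6.82558181e-06]), 'ee_pos': array([0.30436023, 0.65709324, 0.23013033]), 'eef_rot': array([[-8.76668840e-04,  4.20268194e-01,  9.07399513e-01],
       [-2.09918046e-03,  9.07397089e-01, -4.20269099e-01],
       [-9.99997412e-01, -2.27323215e-03,  8.67320259e-05]]), 'contact_force': array([-0.74095054, -0.17817876,  0.1889965 ]), 'wrist_torque': array([ 0.04403313,  0.04329065, -0.02477995]), 'finger_gap': 0.08526677992972306}
[[406.32596877   0.         283.06823956]
 [  0.         406.32596877 213.25817019]
 [  0.           0.           1.        ]] [[-0.02377853 -0.99964975  0.01161701  0.00422316]
 [ 0.98735957 -0.02166157  0.15700909 -0.60932438]
 [-0.15670246  0.01520362  0.98752883 -1.3
[... 911 characters left out ...]
0.97 [0.5062 0.0553 0.096 ]
scene crank_post [260.1 262.8] 0.38 [0.7784 0.116  0.096 ]
scene nut_post [360.  244.5] 0.58 [0.56  0.223 0.096]
scene nut_post [453.5 312.5] 0.47 [0.5865 0.478  0.096 ]
scene key_post [273.5 193.3] 0.73 [ 0.5651 -0.0862  0.096 ]
scene key_post [433.9 339. ] 0.4 [0.6711 0.4867 0.096 ]
scene cell [300.8 273. ] 0.97 [0.7056 0.1733 0.06  ]
scene jar [261.5 264. ] 0.91 [0.7239 0.0509 0.016 ]
scene flask [453.3 309.8] 0.64 [0.4842 0.4447 0.    ]
scene flask [196.3 185.3] 0.61 [ 0.6287 -0.4139  0.    ]
scene reagent [433.4 338.3] 0.63 [0.5881 0.4574 0.    ]
scene wash [196.2 188. ] 0.66 [ 0.6383 -0.399   0.    ]
scene weights [230.3 165.7] 0.97 [ 0.4613 -0.451   0.    ]
```

View pics/top.png

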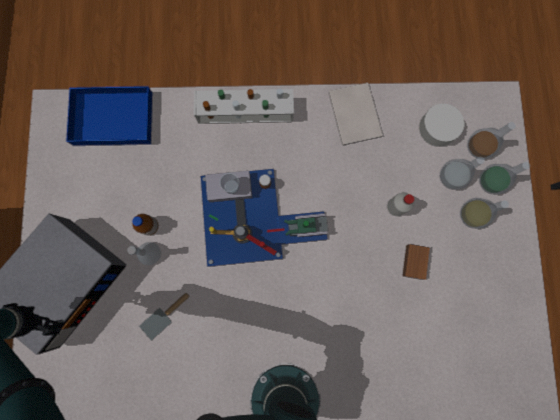

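View pics/scene.png

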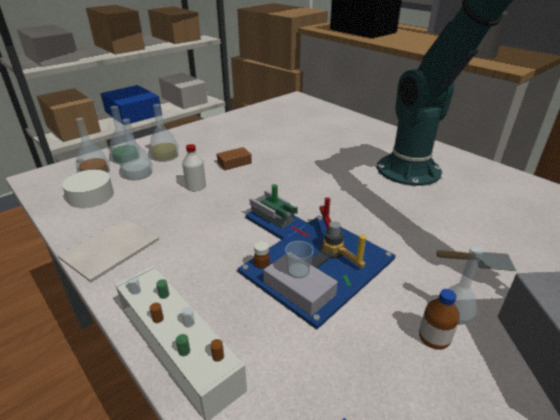

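The top view shows the stand's axis near px (242,233), with the red crank post at (261,240), yellow at (210,228), green key post at (303,223), and the platform towards world +x. The scene view agrees with this. From these I get a stand yaw of about +6°, screw about 0.54 rad, nut about 0.5 rad and key about 0. I'll lift, turn the jaws onto stand x and move towards the stand.

```bash
python3 -m handwheel '{"xyz":[[-0.5,0,0],[-1,0,0],[-1,-0.3,0.3],[-1,-0.6,0.6],[-1,-1,0.95],[-1,-1,0.95],[-1,-1,0.95],[-1,-1,0.95],[-1,-1,0.95]],"rotation":[[0,0,0],[0,0,0],[0.17,0,0],[0.34,0,0],[0.5,0,0],[0.66,0,0],[0.82,0,0],[0.98,0,0],[0.98,0,0]],"grip":[-1,-1,-1,-1,-1,-1,-1,-1,-1]}'
python3 - <<'E'
from h import *
s=manip.sense();print(s["ee_pos"],s["eef_rot"].round(3),s["joint_pos"].round(1))
E
```

```text
t: 2.22
ee_pos: [0.3487, 0.5273, 0.3314]
eef_rot: [[0.0, 0.994, 0.113], [-0.0, 0.113, -0.994], [-1.0, 0.0, 0.0]]
contact_force: [0.7, -0.5, 0.1]
finger_gap: 0.0854
[0.3487318  0.52725444 0.33135425] [[ 0.     0.994  0.113]
 [-0.     0.113 -0.994]
 [-1.     0.     0.   ]] [-73.5  22.2  17.9  99.3  -7.7  59.7 -46.5]
```

```bash
for i in 1; do
python3 -m handwheel '{"xyz":[[0,0.2,0.5],[0,0.4,1]],"rotation":[[0,0,0],[0,0,0]],"grip":[-1,-1]}'>/dev/null
python3 -m handwheel '{"xyz":[[0,0.2,0.5],[0,0.4,1]],"rotation":[[0,0,0],[0,0,0]],"grip":[-1,-1]}'>/dev/null
python3 -m handwheel '{"xyz":[[0,0.2,0.5],[0,0.4,1]],"rotation":[[0,0,0],[0,0,0]],"grip":[-1,-1]}'
python3 -m handwheel '{"xyz":[[0,0.1,0.5],[0,0.2,0.9],[0,0.2,0.9],[0,0.2,0.9]],"rotation":[[0,0,0],[0,0,0],[0,0,0],[0,0,0]],"grip":[-0.4,-0.4,-0.4,-0.4]}'
done
cat >> h.py <<'E'
def wrist():
    s=manip.sense();p=manip.camera("wrist")
    T=np.eye(4);T[:3,:3]=s["eef_rot"];T[:3,3]=s["ee_pos"]
    p["camera_from_world"]=np.linalg.inv(T@np.array(p["T_tool_cam"]));return s,p
E
python3 - <<'E'
from h import *
s,p=wrist();print(s["ee_pos"],s["finger_gap"])
cv2.imwrite("pics/w1.png",p["frame"])
for t in list(Z)[:6]:
    for r in manip.landmark_of(p,t)[:2]: print(t,np.round(r["pixel"],1),round(r["confidence"],2),at_z(p,r["pixel"],Z[t]).round(4))
E
```

```text
t: 2.98
ee_pos: [0.5021, 0.2408, 0.3316]
eef_rot: [[0.001, 0.993, 0.114], [0.0, 0.114, -0.993], [-1.0, 0.001, -0.0]]
contact_force: [1.1, -0.2, -0.0]
finger_gap: 0.0855
t: 3.48
ee_pos: [0.531, 0.1558, 0.3313]
eef_rot: [[-0.0, 0.994, 0.113], [0.001, 0.113, -0.994], [-1.0, -0.0, -0.001]]
contact_force: [-0.2, 0.9, -0.2]
finger_gap: 0.0599
[0.53098247 0.155808   0.33131968] 0.05993592886572816
crank_post [245.5 243.7] 0.59 [0.501  0.0589 0.096 ]
nut_post [310.3  98.7] 0.55 [0.5524 0.2239 0.096 ]
key_post [288.  348.7] 0.92 [ 0.566  -0.0793  0.096 ]
cell [432.4 165.2] 0.72 [0.7058 0.1653 0.06  ]
jar [412.9 239.2] 0.78 [0.7238 0.0539 0.016 ]
```

View pics/w1.png

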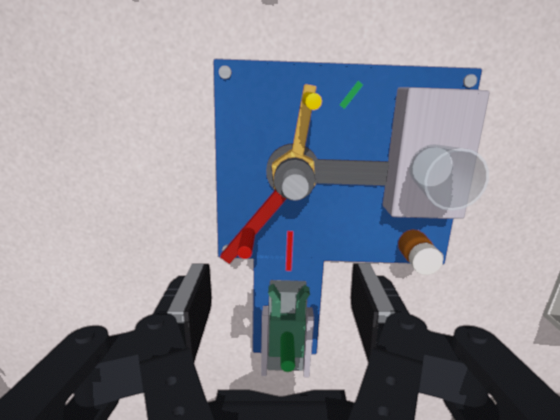

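The wrist picture shows the whole stand: red post at (245,243), yellow at (313,101), green key post at (288,350), red line at x≈290 and rows 233–270, and green line (342,107)–(361,83). I'll fit the stand pose from the lines.

```bash
python3 - <<'E'
from h import *
s,p=wrist();im=p["frame"].astype(int);b,g,r=im[...,0],im[...,1],im[...,2]
def line(m,box):
    x0,x1,y0,y1=box;ys,xs=np.nonzero(m[y0:y1,x0:x1]);P=np.array([at_z(p,(x+x0,y+y0),.016)[:2] for x,y in zip(xs,ys)])
    c=P.mean(0);d=np.linalg.svd(P-c)[2][0];print(len(P),c.round(4),np.degrees(np.arctan2(d[1],d[0])).round(2));return c,d
c1,d1=line((r>120)&(g<90)&(b<100),(280,300,226,276))
c2,d2=line((g>110)&(r<90)&(b<130),(335,370,75,112))
t=np.linalg.solve(np.c_[d1,-d2],c2-c1);print("lines cross",(c1+t[0]*d1).round(4))
from scipy.optimize import least_squares
P={}
for n in("crank_post","nut_post","key_post"):
    q=manip.landmark_of(p,n);P[n]=at_z(p,q[0]["pixel"],.096)[:2];print(n,P[n].round(4),q[0]["confidence"])
def f(v):
    a=v[:2];y=v[2];k=v[3];dn=np.array([np.sin(y),-np.cos(y)]);dx=np.array([np.cos(y),np.sin(y)])
    g55=y+np.radians(55);n=np.array([-np.sin(g55),np.cos(g55)])
    return np.r_[np.hypot(*(P["crank_post"]-a))-.085,np.hypot(*(P["nut_post"]-a))-.09,P["key_post"]-a-(.215-k)*dn,(c1-a)@dx,(c2-a)@n,max(0,-k),max(0,k-.01)]
v=least_squares(f,[.545,.133,.1,0],x_scale=[.01,.01,.1,.01]).x;print("axis,yaw,key",v.round(4),np.degrees(v[2]),"res",f(v).round(4))
a,y=v[:2],v[2]
ang=lambda q:np.arctan2(*(P[q]-a)[::-1])-y
sc=-np.pi/2-ang("crank_post");print("screw",sc,"nut",np.radians(135)-ang("nut_post")-sc)
dn=np.array([np.sin(y),-np.cos(y)]);print("crank0",a+.085*dn,"keyhome",a+.165*dn)
for th in (135,106,95,80,65,55):print("nut",th,a+.09*np.array([np.cos(y+np.radians(th)),np.sin(y+np.radians(th))]))
E
```

```text
213 [0.5572 0.0185] -85.47
214 [0.6067 0.2318] -120.33
lines cross [0.5483 0.1319]
crank_post [0.5014 0.0589] 0.71
nut_post [0.5533 0.2249] 0.68
key_post [ 0.565  -0.0811] 0.98
axis,yaw,key [5.478e-01 1.328e-01 7.940e-02 4.000e-04] 4.55042841836023 res [ 0.0023  0.0022  0.0002  0.      0.0003 -0.0007  0.      0.    ]
screw 0.6396627878508503 nut 0.2849593095272418
crank0 [0.55453031 0.0481125 ] keyhome [ 0.56087723 -0.03163533]
nut 135 [0.47929875 0.19123464]
nut 106 [0.51619386 0.21711729]
nut 95 [0.5328543  0.22159716]
nut 80 [0.55633397 0.22243778]
nut 65 [0.57923116 0.21717277]
nut 55 [0.59339689 0.21043137]
```

Fit residuals are about 2 mm. I'll go over the crank post, straddle it and grip it.

```bash

python3 -m handwheel '{"xyz":[[0.2,-0.2,0.45],[0.6,-0.39,0.91],[1,-0.39,0.91],[1,-0.39,0.91]],"rotation":[[0.033,0,0],[0.033,0,0],[0.033,0,0],[0.033,0,0]],"grip":[-0.4,-0.4,-0.4,-0.4]}' >/dev/null
python3 -m handwheel '{"xyz":[[0.5,0,0],[0.9,0,0],[0.9,0,0],[0.9,0,0]],"rotation":[[0,0,0],[0,0,0],[0,0,0],[0,0,0]],"grip":[-0.4,-0.4,-0.4,-0.4]}'
python3 - <<'E'
from h import *
s,p=wrist();print(s["ee_pos"]);cv2.imwrite("pics/w2.png",p["frame"])
for n in("crank_post","key_post"):
    for q in manip.landmark_of(p,n)[:2]:print(n,q,at_z(p,q["pixel"],.096).round(4))
E
```

```text
t: 5.03
ee_pos: [0.5044, 0.0609, 0.1431]
eef_rot: [[0.003, 0.997, 0.077], [0.001, 0.077, -0.997], [-1.0, 0.003, -0.001]]
contact_force: [1.3, -0.1, 0.3]
finger_gap: 0.0599
[0.50438674 0.06092073 0.14314447]
crank_post {'pixel': [277.6, 230.7], 'confidence': 0.82} [0.5021 0.0619 0.096 ]
```

View pics/w2.png

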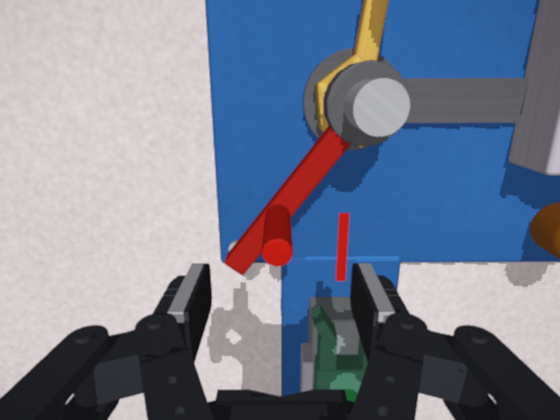

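The red post is centred between the jaws (pixel 277,231, tip at 250), matching the estimate. I'll go down and grip.

```bash

python3 -m handwheel '{"xyz":[[0.3,0,0],[0.61,0,0],[0.61,0,0],[0.61,0,0],[0.61,0,0],[0.61,0,0],[0.61,0,0]],"rotation":[[0,0,0],[0,0,0],[0,0,0],[0,0,0],[0,0,0],[0,0,0],[0,0,0]],"grip":[-0.4,-0.4,1,1,1,1,1]}' 20
python3 -m handwheel '{"xyz":[[0,0.06,0.04],[0,0.12,0.08],[0,0.18,0.1],[0,0.24,0.13],[0,0.32,0.15],[0,0.4,0.165],[0,0.46,0.17],[0,0.51,0.17],[0,0.51,0.17],[0,0.51,0.17]],"rotation":[[0,0,0],[0,0,0],[0,0,0],[0,0,0],[0,0,0],[0,0,0],[0,0,0],[0,0,0],[0,0,0],[0,0,0]],"grip":[1,1,1,1,1,1,1,1,1,1]}'
```

```text
t: 6.05
ee_pos: [0.5033, 0.0602, 0.0816]
eef_rot: [[0.002, 0.997, 0.076], [0.0, 0.076, -0.997], [-1.0, 0.002, -0.0]]
contact_force: [-1.2, -1.3, 7.0]
finger_gap: 0.0151
t: 7.3
ee_pos: [0.5544, 0.0446, 0.0812]
eef_rot: [[0.0, 0.997, 0.075], [-0.003, 0.075, -0.997], [-1.0, 0.0, 0.003]]
contact_force: [-0.9, -5.7, 4.3]
finger_gap: 0.0153
```

```bash

python3 -m handwheel '{"xyz":[[0,0,-0.03],[0,0,-0.03],[0,0,-0.03],[-0.5,0,-0.03],[-1,0,-0.03],[-1,0,-0.03],[-1,0,-0.03]],"rotation":[[0,0,0],[0,0,0],[0,0,0],[0,0,0],[0,0,0],[0,0,0],[0,0,0]],"grip":[-0.4,-0.4,-0.4,-0.4,-0.4,-0.4,-0.4]}'
python3 -m handwheel '{"xyz":[[-0.4,0,0.3],[-0.4,0,0.3],[-0.4,0,0.3]],"rotation":[[0,0,0],[0,0,0],[0,0,0]],"grip":[-0.4,-0.4,-0.4]}'
cat > m.py <<'E'
from h import *
import sys
s,p=wrist();print(s["ee_pos"]);cv2.imwrite(sys.argv[1],p["frame"])
a=np.array([.5478,.1328]);y=.0794
for n in("crank_post","nut_post","key_post"):
    for q in manip.landmark_of(p,n)[:1]:
        P=at_z(p,q["pixel"],.096)[:2];d=P-a;w=np.arctan2(d[1],d[0])-y
        print(n,np.round(q["pixel"]),round(q["confidence"],2),P.round(4),"r",np.hypot(*d).round(4),"stand deg",np.degrees(w).round(2))
E
python3 m.py pics/w3.png
```

```text
t: 8.18
ee_pos: [0.5539, 0.0507, 0.18]
eef_rot: [[-0.001, 0.997, 0.077], [0.0, 0.077, -0.997], [-1.0, -0.001, -0.0]]
contact_force: [-0.0, -0.5, -0.2]
finger_gap: 0.06
t: 8.55
ee_pos: [0.5555, 0.0209, 0.2188]
eef_rot: [[-0.003, 0.997, 0.076], [0.0, 0.076, -0.997], [-1.0, -0.003, -0.001]]
contact_force: [0.2, -0.3, 0.2]
finger_gap: 0.0598
[0.55550534 0.02087464 0.21880262]
crank_post [280. 161.] 0.56 [0.5519 0.0458] r 0.0871 stand deg -91.85
key_post [285. 307.] 0.88 [ 0.5659 -0.0784] r 0.212 stand deg -89.66
```

View pics/w3.png

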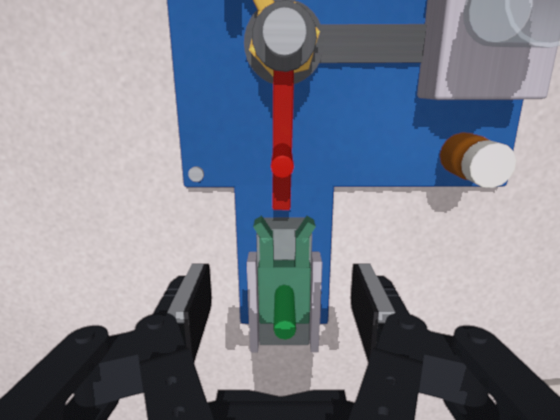

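The crank points along the red line at the fork: crank end at (282,209), fork mouth centre at (284,228). Now for the key post.

```bash

python3 -m handwheel '{"xyz":[[0,0.02,0.5],[0,0.02,1],[0.4,0.02,1],[0.8,0.02,1],[0.8,0.02,1]],"rotation":[[0,0,0],[0,0,0],[0,0,0],[0,0,0],[0,0,0]],"grip":[-0.4,-0.4,-0.4,-0.4,-0.4]}'
python3 -m handwheel '{"xyz":[[0.3,0,0],[0.55,0,0],[0.55,0,0],[0.55,0,0],[0.55,0,0],[0.55,0,0],[0.55,0,0]],"rotation":[[0,0,0],[0,0,0],[0,0,0],[0,0,0],[0,0,0],[0,0,0],[0,0,0]],"grip":[-0.4,-0.4,1,1,1,1,1]}' 20
```

```text
t: 9.38
ee_pos: [0.5635, -0.0783, 0.1372]
eef_rot: [[-0.008, 0.997, 0.077], [0.001, 0.077, -0.997], [-1.0, -0.008, -0.001]]
contact_force: [0.0, -0.0, 0.8]
finger_gap: 0.06
t: 10.25
ee_pos: [0.5659, -0.0794, 0.0869]
eef_rot: [[0.0, 0.997, 0.076], [0.001, 0.076, -0.997], [-1.0, 0.0, -0.001]]
contact_force: [-3.4, 0.5, 7.0]
finger_gap: 0.0173
```

```bash

python3 -m handwheel '{"xyz":[[0,0,-0.08],[0,0,-0.16],[0,0,-0.24],[0,0,-0.3],[0,0,-0.36],[0,0,-0.41],[0,0,-0.45],[0,0,-0.48],[0,0,-0.5],[0,0,-0.52]],"rotation":[[0,0,0],[0,0,0],[0,0,0],[0,0,0],[0,0,0],[0,0,0],[0,0,0],[0,0,0],[0,0,0],[0,0,0]],"grip":[1,1,1,1,1,1,1,1,1,1]}'
python3 -m handwheel '{"xyz":[[0,0,-0.03],[0,0,-0.03],[0,0,-0.03]],"rotation":[[0,0,0],[0,0,0],[0,0,0]],"grip":[1,1,1]}'
```

```text
t: 11.5
ee_pos: [0.5621, -0.0304, 0.0869]
eef_rot: [[0.001, 0.997, 0.075], [-0.003, 0.075, -0.997], [-1.0, 0.001, 0.003]]
contact_force: [-4.3, -8.7, 7.0]
finger_gap: 0.0173
t: 11.88
ee_pos: [0.5621, -0.0304, 0.0869]
eef_rot: [[0.002, 0.997, 0.072], [-0.006, 0.072, -0.997], [-1.0, 0.002, 0.007]]
contact_force: [-4.0, -9.6, 6.4]
finger_gap: 0.0172
```

```bash

python3 -m handwheel '{"xyz":[[0,0,0],[0,0,0],[0,0,0],[-0.5,0,0],[-1,0,0],[-1,0,0]],"rotation":[[0,0,0],[0,0,0],[0,0,0],[0,0,0],[0,0,0],[0,0,0]],"grip":[-0.4,-0.4,-0.4,-0.4,-0.4,-0.4]}'
python3 -m handwheel '{"xyz":[[-0.6,-0.1,-0.4],[-0.8,-0.2,-1],[-0.8,-0.2,-1]],"rotation":[[0,0,0],[0,0,0],[0,0,0]],"grip":[-0.4,-0.4,-0.4]}'
python3 m.py pics/w4.png
python3 -m handwheel '{"xyz":[[0,-0.1,-0.5],[0,-0.2,-0.9],[0,-0.2,-0.9],[0,-0.2,-0.9]],"rotation":[[0,0,0],[0,0,0],[0,0,0],[0,0,0]],"grip":[-0.4,-0.4,-0.4,-0.4]}'
python3 m.py pics/w5.png
```

```text
t: 12.62
ee_pos: [0.5652, -0.0242, 0.189]
eef_rot: [[0.009, 0.997, 0.077], [0.001, 0.077, -0.997], [-1.0, 0.009, 0.0]]
contact_force: [0.3, 1.0, -0.5]
finger_gap: 0.0601
t: 13.0
ee_pos: [0.534, 0.0796, 0.2658]
eef_rot: [[0.001, 0.996, 0.085], [0.003, 0.085, -0.996], [-1.0, 0.001, -0.003]]
contact_force: [-0.0, 0.1, -0.6]
finger_gap: 0.0595
[0.53400991 0.07955674 0.26579273]
crank_post [299. 214.] 0.87 [0.5527 0.0479] r 0.0851 stand deg -91.26
nut_post [252.  14.] 0.77 [0.5009 0.208 ] r 0.0886 stand deg 117.42
key_post [302. 288.] 0.66 [ 0.5631 -0.028 ] r 0.1615 stand deg -89.11
t: 13.7
ee_pos: [0.508, 0.1597, 0.2646]
eef_rot: [[-0.001, 0.997, 0.073], [-0.002, 0.073, -0.997], [-1.0, -0.001, 0.002]]
contact_force: [-0.0, 0.3, 0.2]
finger_gap: 0.0597
[0.50796332 0.1597249  0.26458395]
crank_post [318. 292.] 0.58 [0.5514 0.0483] r 0.0846 stand deg -92.11
nut_post [278. 121.] 0.61 [0.501 0.209] r 0.0894 stand deg 117.02
key_post [321. 357.] 0.77 [ 0.5636 -0.03  ] r 0.1635 stand deg -89.0
```

View pics/w4.png

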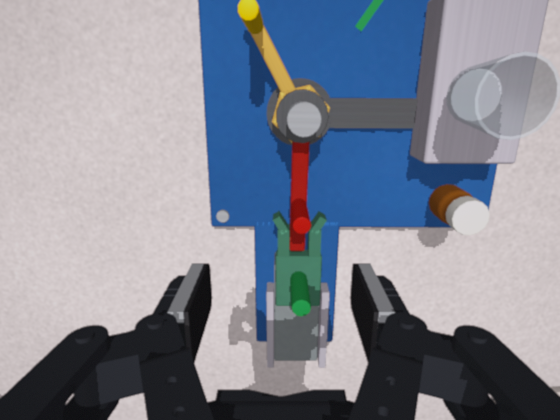

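View pics/w5.png

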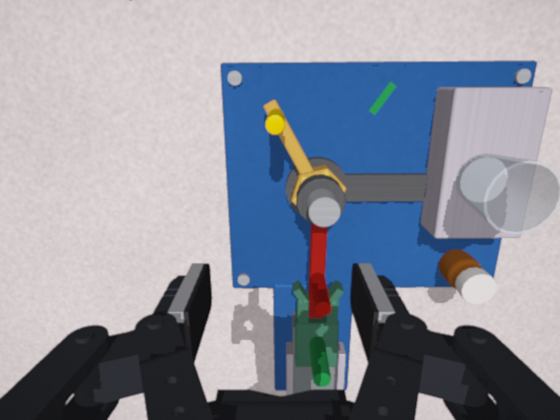

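The fork has the crank's end at (298,245) and the key is home (r≈0.163 against 0.165). The yellow post is at (0.500,0.208). Next I'll grip it.

```bash

python3 -m handwheel '{"xyz":[[0.2,-0.05,-0.49],[0.6,-0.05,-0.49],[1,-0.05,-0.49],[1,-0.05,-0.49],[1,-0.05,-0.49]],"rotation":[[0,0,0],[0,0,0],[0,0,0],[0,0,0],[0,0,0]],"grip":[-0.4,-0.4,-0.4,-0.4,-0.4]}'
python3 -m handwheel '{"xyz":[[0.4,0,0],[0.84,0,0],[0.84,0,0],[0.84,0,0],[0.84,0,0],[0.84,0,0],[0.84,0,0]],"rotation":[[0,0,0],[0,0,0],[0,0,0],[0,0,0],[0,0,0],[0,0,0],[0,0,0]],"grip":[-0.4,-0.4,-0.4,1,1,1,1]}' 25
```

```text
t: 14.52
ee_pos: [0.5002, 0.21, 0.1664]
eef_rot: [[0.002, 0.997, 0.075], [0.0, 0.075, -0.997], [-1.0, 0.002, -0.0]]
contact_force: [0.1, -0.1, -0.1]
finger_gap: 0.0597
t: 15.4
ee_pos: [0.4998, 0.2111, 0.0831]
eef_rot: [[0.002, 0.997, 0.076], [0.002, 0.076, -0.997], [-1.0, 0.002, -0.002]]
contact_force: [-2.4, -0.5, 8.0]
finger_gap: 0.0151
```

```bash

python3 -m handwheel '{"xyz":[[0,0.07,-0.03],[0,0.146,-0.06],[0,0.22,-0.08],[0,0.3,-0.094],[0,0.38,-0.1],[0,0.456,-0.102],[0,0.53,-0.095],[0,0.611,-0.082],[0,0.69,-0.06],[0,0.761,-0.035]],"rotation":[[0,0,0],[0,0,0],[0,0,0],[0,0,0],[0,0,0],[0,0,0],[0,0,0],[0,0,0],[0,0,0],[0,0,0]],"grip":[1,1,1,1,1,1,1,1,1,1]}'
python3 -m handwheel '{"xyz":[[0,0.06,0.027],[0,0.113,0.055],[0,0.15,0.08],[0,0.171,0.093],[0,0.171,0.093],[0,0.171,0.093]],"rotation":[[0,0,0],[0,0,0],[0,0,0],[0,0,0],[0,0,0],[0,0,0]],"grip":[1,1,1,1,1,1]}'
```

```text
t: 16.65
ee_pos: [0.5725, 0.2242, 0.0827]
eef_rot: [[-0.004, 0.997, 0.078], [0.005, 0.078, -0.997], [-1.0, -0.003, -0.006]]
contact_force: [-5.3, 5.8, 7.9]
finger_gap: 0.0154
t: 17.4
ee_pos: [0.5907, 0.2155, 0.0826]
eef_rot: [[-0.003, 0.997, 0.077], [0.005, 0.077, -0.997], [-1.0, -0.002, -0.005]]
contact_force: [-4.1, 4.3, 6.8]
finger_gap: 0.0153
```

```bash

python3 -m handwheel '{"xyz":[[0,0.04,0.03],[0,0.08,0.055],[0,0.08,0.055],[0,0.08,0.055]],"rotation":[[0,0,0],[0,0,0],[0,0,0],[0,0,0]],"grip":[1,1,1,1]}'
python3 -m handwheel '{"xyz":[[0,0.04,0.03],[0,0.06,0.045],[0,0.06,0.045],[0,0.06,0.045]],"rotation":[[0,0,0],[0,0,0],[0,0,0],[0,0,0]],"grip":[1,1,1,1]}'
```

```text
t: 17.9
ee_pos: [0.5963, 0.2119, 0.0825]
eef_rot: [[-0.008, 0.997, 0.078], [0.006, 0.078, -0.997], [-1.0, -0.008, -0.006]]
contact_force: [-8.9, 6.5, 9.3]
finger_gap: 0.0152
t: 18.4
ee_pos: [0.5967, 0.2118, 0.0822]
eef_rot: [[-0.02, 0.996, 0.082], [0.01, 0.082, -0.997], [-1.0, -0.019, -0.011]]
contact_force: [-17.6, 11.0, 18.0]
finger_gap: 0.0152
```

```bash

python3 -m handwheel '{"xyz":[[0,-0.03,-0.02],[0,-0.06,-0.04],[0,-0.06,-0.04],[0,-0.06,-0.04],[-0.5,-0.06,-0.04],[-1,-0.06,-0.04],[-1,-0.06,-0.04]],"rotation":[[0,0,0],[0,0,0],[0,0,0],[0,0,0],[0,0,0],[0,0,0],[0,0,0]],"grip":[1,-0.4,-0.4,-0.4,-0.4,-0.4,-0.4]}'
python3 -m handwheel '{"xyz":[[-0.5,-0.2,0.2],[-0.9,-0.4,0.6],[-0.9,-0.4,0.6],[-0.9,-0.4,0.6]],"rotation":[[0,0,0],[0,0,0],[0,0,0],[0,0,0]],"grip":[-0.4,-0.4,-0.4,-0.4]}'
python3 m.py pics/w6.png
```

```text
t: 19.27
ee_pos: [0.6049, 0.206, 0.1857]
eef_rot: [[0.009, 0.997, 0.074], [0.002, 0.074, -0.997], [-1.0, 0.009, -0.002]]
contact_force: [0.6, -0.3, -0.8]
finger_gap: 0.0598
t: 19.77
ee_pos: [0.5653, 0.1436, 0.2706]
eef_rot: [[-0.001, 0.997, 0.075], [0.0, 0.075, -0.997], [-1.0, -0.001, -0.0]]
contact_force: [-0.3, 0.2, -1.3]
finger_gap: 0.0596
[0.56526299 0.14356025 0.27059545]
crank_post [262. 272.] 0.57 [0.5529 0.0464] r 0.0865 stand deg -91.16
key_post [263. 337.] 0.76 [ 0.559  -0.0288] r 0.162 stand deg -90.6
```

View pics/w6.png

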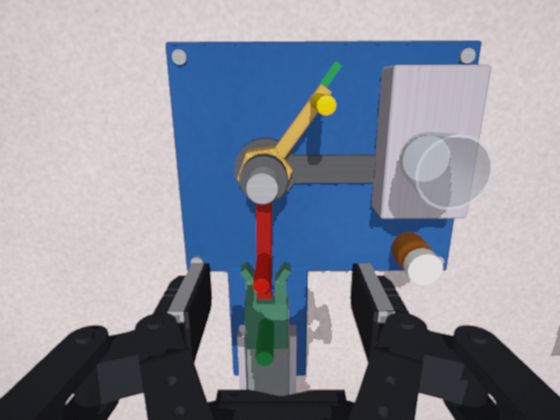

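The lever lies next to the green line (tip at about (323,92), line (328,82)–(340,66)). I'll measure its angle from the lever's own top face.

```bash
python3 - <<'E'
from h import *
s,p=wrist();hsv=cv2.cvtColor(p["frame"],cv2.COLOR_BGR2HSV)
a=np.array([.5478,.1328]);y=4.55
def ang(m,z,r0,r1,n):
    ys,xs=np.nonzero(m);P=np.array([at_z(p,q,z)[:2] for q in zip(xs,ys)])-a;r=np.hypot(*P.T)
    t=np.degrees(np.arctan2(P[:,1],P[:,0]))-y
    for lo in np.arange(r0,r1,.01):
        k=(r>lo)&(r<=lo+.01)
        if k.sum()>5:print(n,lo.round(3),k.sum(),t[k].mean().round(1),(np.ptp(P[k]@[np.sin(np.radians(t[k].mean()+y)),-np.cos(np.radians(t[k].mean()+y))])*1e3).round(1))
h,sv,v=hsv[...,0],hsv[...,1],hsv[...,2]
m=(h>14)&(h<32)&(sv>90)&(v>60);m[215:]=0
ang(m,.043,.03,.11,"lever")
g=(h>45)&(h<80)&(sv>90)&(v>60);g[110:]=0;ang(g,.016,.1,.17,"green")
r=((h<6)|(h>174))&(sv>130)&(v>60);r[:,330:]=0;ang(r,.069,.03,.13,"crank")
E
```

```text
lever 0.03 150 54.1 16.2
lever 0.04 139 53.9 13.9
lever 0.05 141 53.9 13.9
lever 0.06 144 53.9 13.8
lever 0.07 145 54.0 13.6
lever 0.08 221 51.4 24.5
lever 0.09 283 50.3 26.7
lever 0.1 92 52.7 23.1
green 0.1 23 55.1 6.5
green 0.11 72 54.8 6.9
green 0.12 70 54.8 6.9
green 0.13 18 54.8 6.8
crank 0.03 141 -89.8 14.2
crank 0.04 141 -90.0 14.3
crank 0.05 130 -90.4 14.4
crank 0.06 122 -90.6 13.4
crank 0.07 108 -90.4 12.5
crank 0.08 115 -90.5 13.7
crank 0.09 123 -90.8 14.8
crank 0.1 140 -91.7 17.1
crank 0.11 143 -91.9 18.3
crank 0.12 124 -91.1 19.5
```

The lever sits at 54° (green line 55°), the crank at about −90.4° and the key is home. The gripper is clear of everything.

```bash
python3 - <<'E'
from h import *
p=manip.camera("top")
for t in list(Z)[4:]:
    for r in manip.landmark_of(p,t)[:1]: print(t,round(r["confidence"],2),at_z(p,r["pixel"],Z[t]).round(3))
print(manip.hand_in())
E
```

```text
cell 0.41 [0.716 0.158 0.06 ]
flask 0.84 [0.496 0.451 0.   ]
reagent 0.76 [0.579 0.457 0.   ]
wash 0.71 [ 0.628 -0.409  0.   ]
weights 0.74 [ 0.431 -0.462  0.   ]
the job is handed in; nothing more can be done
None
```

The job is done and handed in at about 20 s of the 59 s allowed. I turned the red crank to the red line, slid the green key in against its stop, and tightened the jam nut lever clockwise to its hard stop.

- **Crank:** it measured about −90.4° against the −90° wanted, with its end held in the key's fork.
- **Key:** the post stood 162–164 mm from the screw axis against a nominal 165 mm. It did not move when pushed 3 mm further.
- **Lever:** it measured about 54° and the green line about 55°. The lever did not move under the last extra push, and the force rose to about 25 N.
- **Bystanders:** the flask, both bottles, the case and the beaker were found within about 1.5 cm of where they started. The largest differences were 15 mm for the reagent bottle and 13 mm for the case. The arm never went near either, so I take that as detector scatter. The jar was not reported in the last top view, but it stood in its place in the last wrist picture.

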